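Tap the brass ring cone back to the middle of its ring dish

TASK

The wobbly brass ring cone has been nudged to the edge of its little footed ring dish. With a fingertip or the outside of the fingers, tap it lightly along until it stands upright in the middle of the dish, then take the hand away. Push only: do not pinch, lift or topple the cone, do not shift the dish, and leave the other things on the shelf where they lie.

Things in the scene. Friction and masses are not known exactly. Their poses are not given: they have to be found in the camera images.
- ring_cone: Pear-shaped brass ring holder, round, 62 mm tall, about 90 g, a steel ring fixed on it. Origin at the centre of its underside, z up its axis. Flat foot 26 mm across; widest (39 mm) 15 mm up; 21 mm across at 33 mm, 15 mm at 44 mm, tip 4 mm. Pushed at or below its widest part it slides; pushed higher it tips over. Starts upright on the dish floor, 19 to 27 mm off centre, any direction.
- ring_dish: White ceramic footed ring dish, like a tiny cake stand, round (yaw means nothing), loose on the shelf (z = 0), about 200 g. Origin at the centre of its underside, z up. Flat floor 26 mm above the underside, 84 mm across; thin flared lip, top 30 mm above the underside (4 mm above the floor), 96 mm across outside. Foot 56 mm across.
- pill_box: Bystander: green plastic weekly flip-top pill box, closed, 126 x 32 x 21 mm, long along its x. Origin at the centre of its underside.
- nail_clipper: Bystander: steel nail clipper, folded, 58 x 13 x 12 mm, long along its x. Origin at the centre of its underside.
- hair_clip: Bystander: tortoiseshell acrylic claw hair clip, 76 x 44 x 46 mm, long along its x. Origin at the centre of its underside.
- chrome_mirror: Bystander: chrome hand mirror lying glass up, 9 mm thick, 222 mm long along its y; round head 112 mm across centred 55 mm to +y of the origin, handle to -y. Origin on its underside where head and handle meet.
There are look-alikes about, which are no part of the job. Several things have the shape of the ring_cone; the one meant has the colours described above.

How it is judged:
By the outcome, as a careful person would: the job done as asked, in the order asked, and still so for the second after the job is handed in, with the robot touching nothing.
It also fails if it takes over 48 s, if anything falls off the work surface, if the arm or the gripper's body presses on something with over 40 N, if the wrist force passes 120 N, or if a joint passes its speed limit or range.

ROBOT

A 6-joint arm with a two-finger parallel gripper is mounted at the origin on the work surface. World frame = base frame: x ahead of the robot, y to its left, z up, the work surface at z = 0. Lengths are in mm, angles in rad, forces in N, time in s.
With the tool pointing down it reaches from about 300 to 775 mm from the base axis. Payload 14.6 kg.
Tool frame: the origin (TCP) lies on the front face of the gripper's body, between the roots of the fingers; the fingertips stand 97 mm ahead of it and the grasp point (between the pads) lies 78 mm ahead of it; z points along the fingers, y is the line along which they close (so a half turn about z gives the same grasp; the last joint's range is limited). The gripper opens to 94 mm and grips with 3 to 60 N. Pads are 16 mm wide; open, the fingers measure 119 mm over their backs; the gripper's body (75 mm by 177 mm) begins 78 mm behind the grasp point.
Start: joints at [-1.187, 0.3, 1.521, -0, 1.321, -0.067], TCP at [239.619, -495.048, 302.646] pointing down, gripper open.
Joint ranges: [-3.03, 3.03], [-0.79, 2.21], [0.23, 2.52], [-1.04, 4.18], [0, 3.07], [-2.55, 2.55]. Speed limits (rad/s): [2.22, 2.22, 2.57, 3.14, 3.14, 3.14].

INTERFACE

Orientations are given as [roll, pitch, yaw] about the fixed x, y, z axes, in that order (R = Rz(yaw) Ry(pitch) Rx(roll)).
In Python, from cell import * gives the robot as it stands.
- The arm moves only by the tool carry_out, never from a script. Its arguments are lists of equal length, an entry for each row: "slide": the shift along the world's x, y, z scaled (see below), a list of three; "dr": the turn, a rotation vector about the world's x, y, z scaled (see below), a list of three; "gripper": the opening in per cent of the stroke, from 0 (shut) to 100 (fully open). A call has 1 to 10 rows; each row is the pose to reach, as a shift and turn from the pose commanded when the call began, turning the shorter way round; what a row does not reach only later rows make up. The controller multiplies each number of a shift by 0.25 m and each number of a turn by 360 degrees. A row lasts 1/12 s, in which the tool goes at most 41.7 mm and 7.16 degrees, less where a joint would pass 70% of its speed; a pose out of reach is approached as far as the arm can. A call with a number of a shift or a turn outside -1 to 1 is refused whole. A call with a gripper value outside its range is refused whole. The fingers move at their own pace and stop on an object; "newtons" is the grip in N (left out, the last holds). Time passes only in rows, so rows that repeat a pose let the fingers close. It gives the time, the measured TCP pose, the force, the opening and the grip force at its end, in the units of the state.
- read_state(): the state, without advancing time (a new reading comes with each control period).
- camera(name): name is "side" or "top" or "wrist"; returns the picture (480x640x3 uint8, red, green, blue); there is no depth.
- camera_model(name): a dict with "vfov" (degrees; the focal length in pixels is half the picture's height over the tangent of half this angle, whatever the lens; pixels are square), "cx", "cy" (the principal point, pixels), "R" (3x3) and "t" (3): a world point X has camera coordinates R X + t. Camera axes: x right, y down, z forward; pixel columns grow to the right and rows downward; lengths in mm; the calibration is good to about 2 mm. A picture is of the moment at which its call begins: read the wrist's pose just before it. camera_model takes no time and is no camera call; for the wrist camera it gives the pose at the moment of the call.
- sign_off(): hands the job in; it is judged then, once.
The state is a dict: "clock": time; "joints": joint angles; "qd": joint speeds; "effort": joint torques, N m; "eef_pos": TCP position; "eef_rot": TCP orientation; "wrist_force": force on the tool from outside, world axes, zero at the start; "moment": the same for the moment, N m; "finger_gap": finger opening in mm; "finger_force": force on a finger pad.
Only numpy, scipy, OpenCV 4.12 (cv2) and the standard library are available. Lean on these libraries where they do the work, as an engineer would, in place of code of your own. Each camera call takes 0.05 s, during which the arm holds its last target. There are 200 camera calls.

## Working session

There is one attempt and no reset: what is moved stays moved. The work goes in short steps, Python scripts to look and compute and a tool call to move; the robot and the scene stay as the last step left them, time stands still between calls to the robot, and variables do not carry over. Pictures are saved under pics/ and viewed, at most 10 in all, crops included, and the job is handed in when it is done.

Besides the shell and the picture viewer there is one more tool, called after "Request:" as a command line: name --argument value ..., lists and objects as JSON in quotes. carry_out: Moves the arm, as the interface text tells. Its arguments: {"type":"object","properties":{"slide":{"type":"array","items":{"type":"array","items":{"type":"number","minimum":-1,"maximum":1}}},"dr":{"type":"array","items":{"type":"array","items":{"type":"number","minimum":-1,"maximum":1}}},"gripper":{"type":"array","items":{"type":"number"}},"newtons":{"type":"number"}},"required":["slide","dr","gripper"]}

```bash
ls; mkdir -p pics; python3 - <<'E'
from cell import *
import cv2,numpy as np
for n in ("top","side"):
    cv2.imwrite(f"pics/{n}0.png",camera(n)[:,:,::-1]); m=camera_model(n); print(n,m)
s=read_state(); print(s)
E
```

```text
pics
top {'vfov': 51.51785358079983, 'cx': 316.41924649042875, 'cy': 240.99883437569673, 'R': array([[-0.01915318, -0.99975368,  0.01121332],
       [-0.99659251,  0.01819027, -0.08045173],
       [ 0.08022794, -0.01271602, -0.99669543]]), 't': array([ -4.76890652, 636.00410906, 881.42759447])}
side {'vfov': 42.3721985274563, 'cx': 320.6623707792317, 'cy': 249.3303914763113, 'R': array([[ 0.97936114, -0.20197245, -0.00767372],
       [-0.15003533, -0.70103066, -0.69716957],
       [ 0.13542954,  0.68393211, -0.71686519]]), 't': array([-617.74286662,  124.06230968, 1010.04585549])}
{'clock': 0.1, 'joints': array([-1.18661161e+00,  3.00402405e-01,  1.52148933e+00, -2.54066672e-06,
        1.32069962e+00, -6.65647989e-02]), 'qd': array([-0.00019834, -0.00049909, -0.00157084,  0.00118621, -0.00095248,
       -0.00105319]), 'effort': array([ 1.78939597e-03, -5.32644510e+01, -3.53283763e+01,  7.09600816e-02,
        2.34990427e-02, -2.72290589e-05]), 'eef_pos': array([ 239.5690394 , -494.94191495,  302.16277661]), 'eef_rot': array([-3.14059600e+00, -6.39735863e-05,  4.50750113e-01]), 'wrist_force': array([-0.51129738, -0.84034483,  1.1571488 ]), 'moment': array([-0.05883016, -0.00844062, -0.01033068]), 'finger_force': 0.0, 'finger_gap': 94.24059863994717}
```

View pics/top0.png

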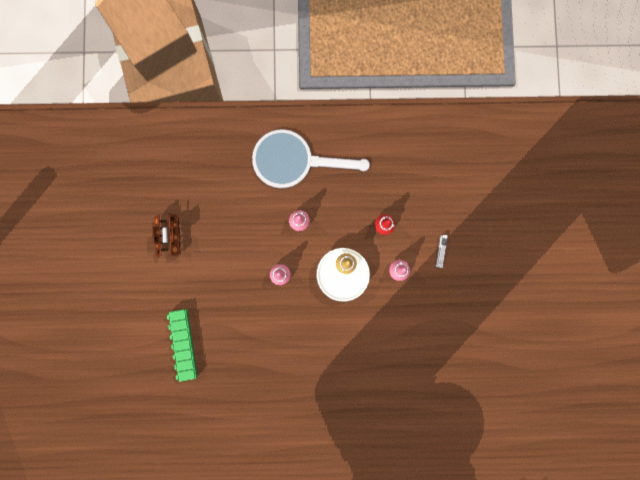

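View pics/side0.png

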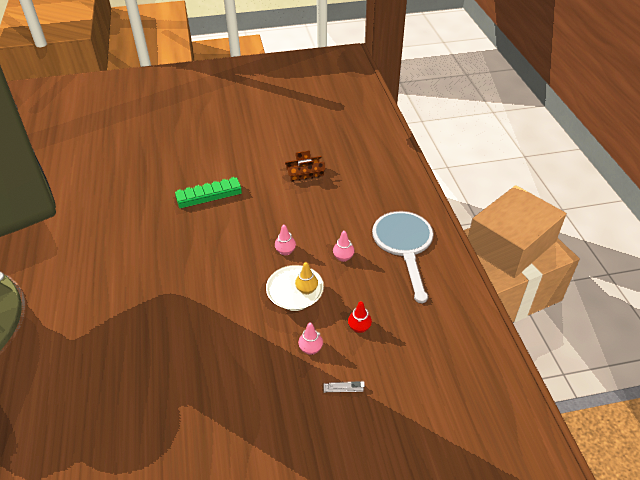

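The top view shows the dish at (343,275) with the brass cone on it at (346,263). Look-alikes are pink cones at (299,220), (280,275) and (400,270), and a red one at (384,225). In the side view the brass cone is at (306,278). I choose the brass one on the dish, and will measure it and check it in a close crop.

```bash
cat > h.py <<'E'
from cell import *
import cv2,numpy as np
from scipy.optimize import minimize
A=np.linspace(0,2*np.pi,60)
PROF=[(13,0),(17.5,6),(19.5,15),(17,23),(10.5,33),(7.5,44),(2,62)]
S=4
def proj(m,P):
    f=240/np.tan(np.radians(m["vfov"]/2)); c=P@np.array(m["R"]).T+m["t"]
    return np.c_[f*c[:,0]/c[:,2]+m["cx"],f*c[:,1]/c[:,2]+m["cy"]]
def ring(x,y,z,r): return np.c_[x+r*np.cos(A),y+r*np.sin(A),np.full(60,z)]
def fill(m,P,o,w):
    q=cv2.convexHull(((proj(m,P)-o)*S+S/2-.5).astype(np.float32))
    M=np.zeros((w*S,w*S),np.uint8); cv2.fillConvexPoly(M,np.round(q*16).astype(np.int32),1,shift=4); return M
def masks(im):
    h=cv2.cvtColor(im,cv2.COLOR_RGB2HSV); H,s,v=[h[...,i].astype(int) for i in range(3)]
    return ((H>17)&(H<32)&(s>130)&(v>90)), ((s<60)&(v>125))
def fit(n,im,m,dish0,cone0,dishfix=None):
    o=np.round(proj(m,np.array([[*dish0,30.]]))[0]).astype(int)-50; w=100
    g,wh=[cv2.resize(k[o[1]:o[1]+w,o[0]:o[0]+w].astype(np.float32),None,fx=S,fy=S,interpolation=cv2.INTER_LINEAR) for k in masks(im)]
    def cone(p): return fill(m,np.vstack([ring(p[0],p[1],26+z,r) for r,z in PROF]),o,w)
    def dish(p): return fill(m,np.vstack([ring(p[0],p[1],30,48),ring(p[0],p[1],26,42)]),o,w)
    gw=np.maximum(g,wh)
    c=minimize(lambda p:np.abs(cone(p)-np.where(cone(p)>0,gw,g)).sum(),cone0,method="Nelder-Mead",options=dict(initial_simplex=np.array(cone0)+[[0,0],[8,0],[0,8]]))
    C=cone(c.x)
    d=minimize(lambda p:(np.abs(dish(p)-gw)*(C==0)).sum(),dish0,method="Nelder-Mead",options=dict(initial_simplex=np.array(dish0)+[[0,0],[8,0],[0,8]]))
    return c.x,d.x,c.fun/C.sum(),d.fun/dish(d.x).sum()
def back(m,u,v,z):
    f=240/np.tan(np.radians(m["vfov"]/2)); R=np.array(m["R"]); d=R.T@[(u-m["cx"])/f,(v-m["cy"])/f,1]; c=-R.T@m["t"]
    return (c+d*(z-c[2])/d[2])[:2]
E
python3 - <<'E'
from h import *
mt=camera_model("top")
d0=back(mt,343,275,30);c0=back(mt,346,263,60);print(d0,c0)
for n in("top","side"):
    im=cv2.imread(f"pics/{n}0.png")[:,:,::-1].copy();m=camera_model(n)
    c,d,*e=fit(n,im,m,d0,c0);print(n,c,d,c-d,np.hypot(*(c-d)),e)
for u,v in((299,220),(280,275),(400,270),(384,225)):print(back(mt,u,v,35))
a=cv2.imread("pics/top0.png")[220:310,290:400];b=cv2.imread("pics/side0.png")[240:330,250:360]
cv2.imwrite("pics/crop.png",cv2.resize(np.hstack([a,b]),None,fx=3.6,fy=3.6,interpolation=cv2.INTER_CUBIC))
E
```

```text
[572.97993443 -63.42981304] [593.4880222  -67.22782504]
top [601.5135349  -57.98923862] [574.52941638 -62.77670889] [26.98411852  4.78747028] 27.40551995016156 [np.float64(0.2905865463494668), np.float64(0.07610007053860766)]
side [592.79703843 -65.73938215] [573.31943521 -62.83248937] [19.47760322 -2.90689278] 19.69332507986041 [np.float64(0.12169365363603253), np.float64(0.07250073230143068)]
[673.75854578  14.2572496 ]
[575.07477504  49.93970604]
[ 579.9488779  -165.95532518]
[ 661.90060314 -139.56914071]
```

View pics/crop.png

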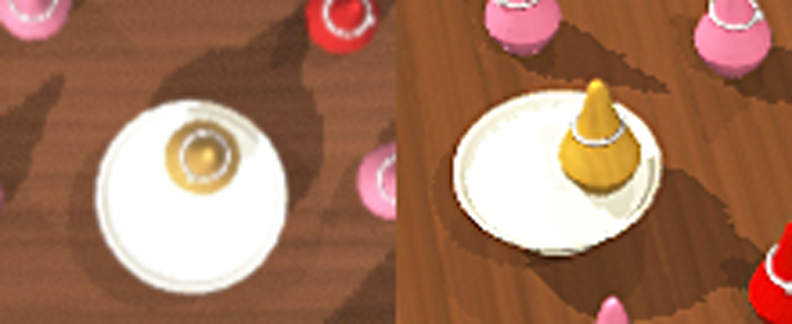

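The crop confirms it: the brass cone with the steel ring stands upright on the dish floor (belly at about (346,263.6) top), near the far lip. The mask is too strict for the top view, so I'll refit.

```bash
sed -i 's/(H>17)&(H<32)&(s>130)&(v>90)/(H>14)\&(H<34)\&(s>(55 if TOP else 130))\&(v>110)/; s/^S=4/S=4; TOP=False/' h.py
python3 - <<'E'
import h
from h import *
for n in("top","side"):
    h.TOP=n=="top"
    im=cv2.imread(f"pics/{n}0.png")[:,:,::-1].copy();m=camera_model(n)
    c,d,*e=fit(n,im,m,[573,-63],[592,-66]);print(n,c,d,c-d,np.hypot(*(c-d)),e)
print(back(camera_model("top"),346.1,263.6,41))
m=camera_model("wrist");print(m);cv2.imwrite("pics/w0.png",camera("wrist")[:,:,::-1])
E
```

```text
top [594.07011271 -68.05631542] [574.53529979 -62.75774909] [19.53481292 -5.29856634] 20.24064527088259 [np.float64(0.10538623710496152), np.float64(0.03922966131284916)]
side [592.71325881 -65.86996251] [573.28617726 -62.76951728] [19.42708155 -3.10044523] 19.672932120164734 [np.float64(0.12499239751855006), np.float64(0.07390103749152124)]
[593.07821259 -68.7376004 ]
{'vfov': 64.03119525183693, 'cx': 317.9550535889821, 'cy': 240.75840472692636, 'R': array([[ 0.43522671, -0.90031947, -0.00159861],
       [-0.87099585, -0.42149943,  0.25239742],
       [-0.22791213, -0.10845772, -0.96762234]]), 't': array([-549.39835984,  -26.55704396,  390.75289761])}
```

Request:
carry_out --slide '[[0.8,0.84,0],[0.8,0.84,0],[0.8,0.84,0],[0.8,0.84,0],[0.8,0.84,0],[0.8,0.84,0],[0.8,0.84,0],[0.8,0.84,0],[0.8,0.84,0],[0.8,0.84,0]]' --dr '[[0,0,0.145],[0,0,0.145],[0,0,0.145],[0,0,0.145],[0,0,0.145],[0,0,0.145],[0,0,0.145],[0,0,0.145],[0,0,0.145],[0,0,0.145]]' --gripper '[0,0,0,0,0,0,0,0,0,0]'

```text
clock: 0.98
eef_pos: [439.5, -285.1, 302.5]
eef_rot: [-3.141, 0.0, 1.361]
wrist_force: [-0.9, -0.2, 0.4]
finger_gap: 30.8
finger_force: 0.0
```

Request:
carry_out --slide '[[0.78,0.837,0],[0.78,0.837,0],[0.78,0.837,0],[0.78,0.837,0],[0.78,0.837,0],[0.78,0.837,0],[0.78,0.837,-0.4],[0.78,0.837,-0.4],[0.78,0.837,-0.4],[0.78,0.837,-0.4]]' --dr '[[0,0,0],[0,0,0],[0,0,0],[0,0,0],[0,0,0],[0,0,0],[0,0,0],[0,0,0],[0,0,0],[0,0,0]]' --gripper '[0,0,0,0,0,0,0,0,0,0]'

```text
clock: 1.82
eef_pos: [633.4, -75.9, 196.9]
eef_rot: [-3.133, 0.0, 1.36]
wrist_force: [0.5, -0.7, -0.1]
finger_gap: 0.7
finger_force: 0.0
```

Request:
carry_out --slide '[[0,0,-0.06],[0,0,-0.12],[0,0,-0.18],[0,0,-0.22],[0,0,-0.26],[0,0,-0.28],[0,0,-0.28],[0,0,-0.28]]' --dr '[[0,0,0],[0,0,0],[0,0,0],[0,0,0],[0,0,0],[0,0,0],[0,0,0],[0,0,0]]' --gripper '[0,0,0,0,0,0,0,0]'

```text
clock: 2.48
eef_pos: [634.8, -76.1, 133.3]
eef_rot: [3.141, -0.0, 1.361]
wrist_force: [-0.0, 0.5, 0.1]
finger_gap: 0.3
finger_force: 0.0
```

```bash
cat > look.py <<'E'
import h,sys
from h import *
t=sys.argv[1]
for n in("side","top"):
    im=camera(n);m=camera_model(n);h.TOP=n=="top"
    cv2.imwrite(f"pics/{n}{t}.png",im[:,:,::-1])
    c,d,*e=fit(n,im,m,[573.5,-62.8],[float(sys.argv[2]),float(sys.argv[3])]);print(n,c,d,c-d,e)
a=cv2.imread(f"pics/top{t}.png")[210:310,290:400];b=cv2.imread(f"pics/side{t}.png")[230:330,250:360]
cv2.imwrite(f"pics/crop{t}.png",cv2.resize(np.hstack([a,b]),None,fx=3.6,fy=3.6,interpolation=cv2.INTER_CUBIC))
s=read_state();print(s["clock"],s["eef_pos"],s["wrist_force"])
E
python3 look.py 1 593 -67
```

```text
side [592.30755471 -65.78793791] [573.26408105 -63.35945218] [19.04347366 -2.42848572] [np.float64(0.24632643447605154), np.float64(0.3533965591596587)]
top [607.69186411 -32.35582539] [578.08601242 -57.56763353] [29.60585169 25.21180814] [np.float64(3.7559796215728123), np.float64(1.1603145539085442)]
2.5833 [634.93605316 -75.91072366 133.57742217] [ 0.40667046  0.09272653 -0.73375642]
```

View pics/crop1.png

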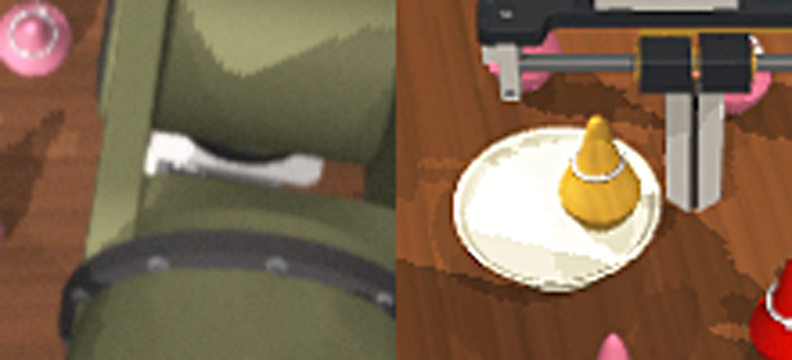

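The side crop shows the closed fingers at (695,150), just past the lip and to the far side of the cone at (600,190), with the tips above the lip. The arm blocks the top view, so I'll steer by the side camera.

Request:
carry_out --slide '[[-0.005,0.001,0],[-0.01,0.002,0],[-0.015,0.003,0],[-0.02,0.004,0],[-0.025,0.005,0],[-0.03,0.006,0],[-0.035,0.007,0],[-0.04,0.008,0],[-0.045,0.009,0],[-0.05,0.01,0]]' --dr '[[0,0,0],[0,0,0],[0,0,0],[0,0,0],[0,0,0],[0,0,0],[0,0,0],[0,0,0],[0,0,0],[0,0,0]]' --gripper '[0,0,0,0,0,0,0,0,0,0]'

```text
clock: 3.42
eef_pos: [622.0, -73.3, 132.6]
eef_rot: [3.141, 0.0, 1.362]
wrist_force: [-0.3, -0.8, 0.0]
finger_gap: 0.4
finger_force: 0.3
```

Request:
carry_out --slide '[[-0.004,0.001,0],[-0.008,0.002,0],[-0.012,0.003,0],[-0.016,0.0035,0],[-0.02,0.004,0],[-0.024,0.005,0],[-0.028,0.006,0],[-0.032,0.007,0],[-0.032,0.007,0],[-0.032,0.007,0]]' --dr '[[0,0,0],[0,0,0],[0,0,0],[0,0,0],[0,0,0],[0,0,0],[0,0,0],[0,0,0],[0,0,0],[0,0,0]]' --gripper '[0,0,0,0,0,0,0,0,0,0]'

```text
clock: 4.25
eef_pos: [614.1, -71.6, 132.6]
eef_rot: [-3.141, 0.0, 1.362]
wrist_force: [0.1, 0.3, 0.1]
finger_gap: 0.5
finger_force: 0.1
```

```bash
sed -i 's/("side","top"):/("side",):/; /^a=/d; s/^cv2.imwrite.*/b=cv2.imread(f"pics\/side{t}.png")[230:330,250:360];cv2.imwrite(f"pics\/crop{t}.png",cv2.resize(b,None,fx=4,fy=4))/' look.py; python3 look.py 2 586 -65
```

```text
side [584.64266418 -63.70991487] [574.15058246 -62.62525213] [10.49208172 -1.08466274] [np.float64(0.31482506979002306), np.float64(0.3304376734505088)]
4.3 [614.0928999  -71.51432487 132.61756243] [ 0.58490672 -0.11282196 -0.00886885]
```

View pics/crop2.png

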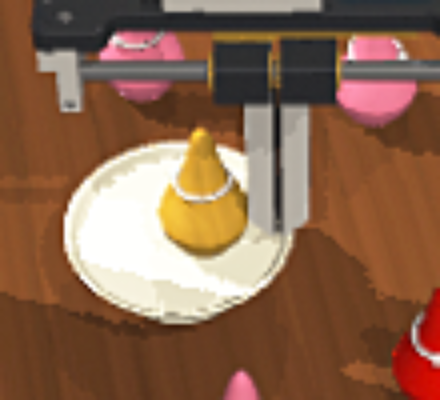

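The cone has slid about 8 mm and is still upright at (203,195) in the crop, with the finger touching it from the right. I'll push about 9.5 mm more, then back off to look.

Request:
carry_out --slide '[[-0.004,0.001,0],[-0.009,0.002,0],[-0.014,0.003,0],[-0.019,0.004,0],[-0.024,0.005,0],[-0.029,0.006,0],[-0.033,0.007,0],[-0.037,0.008,0],[-0.037,0.008,0],[-0.037,0.008,0]]' --dr '[[0,0,0],[0,0,0],[0,0,0],[0,0,0],[0,0,0],[0,0,0],[0,0,0],[0,0,0],[0,0,0],[0,0,0]]' --gripper '[0,0,0,0,0,0,0,0,0,0]'

```text
clock: 5.13
eef_pos: [604.8, -69.5, 132.6]
eef_rot: [-3.141, -0.0, 1.362]
wrist_force: [0.2, -0.2, 0.2]
finger_gap: 0.5
finger_force: 0.1
```

Request:
carry_out --slide '[[0.01,-0.002,0],[0.04,-0.008,0],[0.1,-0.02,0],[0.14,-0.03,0.06],[0.14,-0.03,0.2],[0.14,-0.03,0.36],[0.14,-0.03,0.5],[0.14,-0.03,0.6],[0.14,-0.03,0.6]]' --dr '[[0,0,0],[0,0,0],[0,0,0],[0,0,0],[0,0,0],[0,0,0],[0,0,0],[0,0,0],[0,0,0]]' --gripper '[0,0,0,0,0,0,0,0,0]'

```text
clock: 5.88
eef_pos: [641.3, -77.3, 289.0]
eef_rot: [3.133, -0.0, 1.362]
wrist_force: [0.7, 0.0, -0.1]
finger_gap: 0.5
finger_force: 0.0
```

Request:
carry_out --slide '[[0,-0.16,0],[0,-0.32,0],[0,-0.48,0],[0,-0.64,0],[0,-0.8,0],[0,-0.96,0],[0,-1,0],[0,-1,0]]' --dr '[[0,0,0],[0,0,0],[0,0,0],[0,0,0],[0,0,0],[0,0,0],[0,0,0],[0,0,0]]' --gripper '[0,0,0,0,0,0,0,0]'

```text
clock: 6.55
eef_pos: [639.2, -330.2, 281.0]
eef_rot: [-3.14, -0.0, 1.358]
wrist_force: [0.1, 0.5, 0.1]
finger_gap: 0.4
finger_force: 0.0
```

```bash
sed -i 's/("side",):/("side","top"):/' look.py; python3 look.py 3 575 -63; python3 - <<'E'
import cv2,numpy as np
a=cv2.imread("pics/top3.png");b=cv2.imread("pics/side3.png")
cv2.imwrite("pics/both3.png",np.vstack([cv2.resize(np.hstack([a,b]),(800,300)),cv2.resize(np.hstack([a[230:320,290:410],b[235:325,240:360]]),(800,300))]))
E
```

```text
side [573.27275085 -62.24015045] [572.07931593 -62.66601955] [1.19343492 0.4258691 ] [np.float64(0.13562961170920526), np.float64(0.4406287562411391)]
top [575.94556427 -64.38096619] [574.56203787 -62.81402257] [ 1.3835264  -1.56694361] [np.float64(0.11914731051344743), np.float64(0.039879265330056965)]
6.65 [ 640.10068658 -326.41366362  281.77925051] [ 0.23971756  0.76237287 -0.53263618]
```

View pics/both3.png

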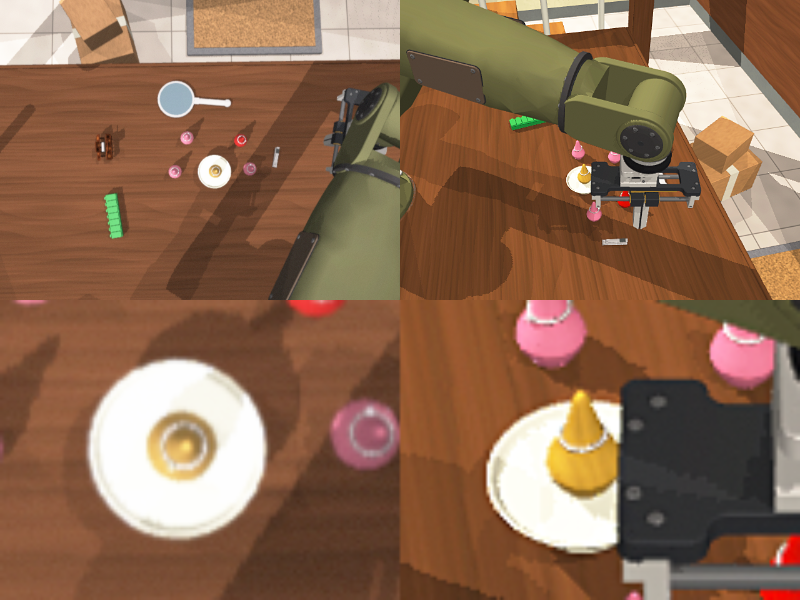

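The cone stands upright near the middle of the dish, about 1.5–2 mm off centre. In the zoomed top crop the cone is at (183,446) and the dish at (178,449). The top fit puts the dish where it was before the push, the bystanders look unmoved and the hand is clear, so I'm handing in.

```bash
python3 -c "
from cell import *
print(sign_off())"
```

```text
the job is handed in; nothing more can be done
None
```

The brass ring cone now stands upright about 1.5–2 mm from the centre of its dish, pushed there with the outside of the closed fingers. The dish didn't move, nothing else looks disturbed, and the job is handed in with the hand clear.

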